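# Shut the straw-work display case and drop its latch bar home

## Robot

A 6-joint arm with a two-finger parallel gripper is mounted at the origin on the work surface. World frame = base frame: x ahead of the robot, y to its left, z up, the work surface at z = 0. Lengths are in m, angles in rad, forces in N, time in s.
With the tool pointing down it reaches from about 0.425 to 0.95 m from the base axis. Payload 14.7 kg.
Tool frame: the origin (TCP) lies where the fingers leave the gripper's body, on its centre line; the fingertips stand 73 mm ahead of it and the grasp point (between the pads) lies 54 mm ahead of it; x points along the fingers, z is the direction in which the jaws open and shut, and the axes are right-handed (so a half turn about x gives the same grasp; the last joint's range is limited). The gripper opens to 85 mm and grips with 20 to 120 N. Pads are 22 mm wide; open, the fingers measure 114 mm over their backs; the gripper's body (76 mm by 85 mm) begins 54 mm behind the grasp point. The pads swing forward as they close: fully open they stand 13 mm farther back than shut.
Start: joints at [-1.186, 0.48, 1.596, -0, 1.065, -0.047], TCP at [0.272, -0.59, 0.304] pointing down, gripper open.
Joint ranges: [-2.75, 2.75], [-0.82, 2.05], [0.23, 2.67], [-1.56, 4.7], [0.09, 2.69], [-2.92, 2.92]. Speed limits (rad/s): [1.89, 1.89, 2.39, 3.01, 3.01, 3.01].

## Interface

Orientations are given as a rotation vector (axis times angle).
In Python, from cell import get_obs, snapshot, camera_info, close_job gives the robot as it stands.
- The arm moves only by the tool step_arm, never from a script. Its argument "targets" is one flat list of numbers, 7 for each row, row after row: the turn, a rotation vector about the tool's x, y, z in degrees, then the shift along the tool's x, y, z in m, then the finger opening in m, from 0 to 0.0854. A call has 1 to 20 rows; each row is the pose to reach, as a shift and turn from the pose commanded when the call began, along the tool's axes at that moment; what a row does not reach only later rows make up. A row lasts 1/8 s, in which the tool goes at most 62.5 mm and 10.7 degrees, less where a joint would pass 70% of its speed; a pose out of reach is approached as far as the arm can. A call with a gripper value outside its range is refused whole. The fingers move at their own pace and stop on an object; the grip force is fixed at half the most. Time passes only in rows, so rows that repeat a pose let the fingers close. It gives the time, the measured TCP pose, the force and the opening at its end, in the units of the state.
- get_obs(): the state, without advancing time (a new reading comes with each control period).
- snapshot(name): name is "scene" or "top"; returns (picture, depth): 480x640x3 uint8, red, green, blue; 480x640 float32, m along the optical axis (not along the pixel's ray), 0 where there is no reading.
- camera_info(name): a dict with "fx", "fy", "cx", "cy" (pixels), "dist" ([k1, k2, p1, p2, k3] as OpenCV has them; the pictures are not rectified), "extrinsics" (4x4, takes a point from camera to world coordinates). Camera axes: x right, y down, z forward; pixel columns grow to the right and rows downward; lengths in m; the calibration is good to about 2 mm. A picture is of the moment at which its call begins. camera_info takes no time and is no camera call.
- close_job(): hands the job in, once; it reports no verdict.
The state is a dict: "time_s": time; "q": joint angles; "qvel": joint speeds; "tau": joint torques, N m; "tcp_pos": TCP position; "tcp_rot": TCP orientation; "force": force on the tool from outside, world axes, zero at the start; "torque": the same for the moment, N m; "width": finger opening in m.
Only numpy, scipy, OpenCV 4.12 (cv2) and the standard library are available. Lean on these libraries where they do the work, as an engineer would, in place of code of your own. Each camera call takes 0.05 s, during which the arm holds its last target.

## Task

The door of the small display case stands ajar. Lift its steel latch bar by the knob so that it passes over the keeper's lug, bring the door in against its sprung buffers until the bar is behind the lug, and let the bar drop fully down into the notch, so that the door stays shut by itself. Go gently by feel: the keeper is light and must not be forced by the bar from any side; leave everything else as it stands, and let go.

Things in the scene. Friction and masses are not known exactly. Their poses are not given: they have to be found in the camera images.
- case: display case 310 wide x 232 deep x 210 mm high: pale wood frame, clear sides and roof, fixed to the table. Origin: centre of its underside; z up; -x looks out of the door side (the front), y runs along the front. The front face (latch stile and flush door) lies at x = -116 mm. Roof top 210 mm above the table.
- hinge (a point): point on the door's upright hinge axis, in the front face at case y = +130 mm, 172 mm above the table (bar height). Turns with the door: its -y points along the door to the free edge, -x out of the door's outer face.
- door (a joint): door angle in rad: 0 = flush with the front face, grows as the free edge swings outward. Door 210 wide, 16 mm thick, top 192 mm above the table, 0.7 kg, light hinge friction; it stays where it is left except against the buffers. Latched, it stands anywhere from 0 to 0.057 rad, depending on how the keeper is set.
- buffer_mid (a point): rest place of the tips of two rubber-tipped, damped spring buffers in the frame (midway between them), 188 mm from the hinge axis, fixed to the case. From about 0.075 rad inward they push the door open, with about 1.5 N in all at first, rising to about 6 N at door angle 0.
- bar (a joint): latch bar angle on the door in rad: 0 = level, down on its own stop (so also when fully down in the notch); grows as the free end is lifted, to at most 0.30. Falls by its own weight (0.2 kg with the knob). Must be above about 0.15 to pass over the lug.
- pivot (a point): the bar's pivot on the door, 85 mm from the hinge axis along the door, 172 mm above the table. Bar: plain steel, 20 high, 6 mm thick; its free end reaches 180 mm past the pivot, beyond the door's edge; its near face stands 6 mm off the door's outer face, its far face 12 mm. Axes as the hinge point.
- knob (a point): grip centre of the bar's dark wooden lift knob: 20 mm in diameter, axis at right angles to the door, from 31 to 73 mm out from the door's face (this point 52 mm), 105 mm past the bar's pivot, so 190 mm from the hinge axis and 172 mm above the table with the bar level. Moves with bar and door. Pinch it from above, a finger to its left and right; it turns between them as the bar swings.
- keeper: steel keeper on the latch stile: a fixed angle bracket (this origin: on the front face at case y = -115 mm, 245 mm from the hinge axis, at table height; axes as the case) carrying a U-shaped strike, 20 mm wide, held by screws in slots and set by hand s = 0 to 12 mm outward, different each time and reported by no pose here. It is light: more than 12 N from the bar is too much.
- notch (a point): point of the bracket on the front face, 172 mm above the table. Out from it: the strike's tall back plate, outer face at 6 + s mm, top 212 mm above the table, a hard stop the lifted bar meets; then the notch, floor at 159 mm, giving the bar 1.6 mm of play; then the upright square lug, 13.6 + s to 24 + s mm, top at 182 mm (20 mm above the level bar's lower edge), no ramp.
- angel_in: straw angel figure 140 mm high, loose, standing inside the case; origin under its centre. Leave alone.
- angel_new: straw figure without wings, 140 mm high, loose on the table; leave alone. Origin under its centre.
- cup_a: dark paper cup 95 mm high, 78 mm wide, loose; leave alone. Origin under its centre.
- cup_b: another such cup; leave alone.
- twine: wooden twine spool 60 mm wide, 55 mm high, loose; leave alone. Origin under its centre.
- thread: small thread reel 32 mm wide, 32 mm high, loose on the case's roof; leave alone. Origin under its centre.
- knife: craft knife 140 mm long lying on the table, loose; leave alone. Origin under its centre.
- glue: white jar 85 mm high, 48 mm wide, loose; leave alone. Origin under its centre.
- block: wooden block 90 x 45 x 30 mm, loose; leave alone. Origin under its centre.

How it is judged:
On the way:
1. the bar is lifted clear above the lug before the door is home (value of joint bar above 0.15 rad and value of joint door above 0.06 rad), for 0.1 s.
At the end, for the whole second after the job is handed in: The door is shut (angle under 0.064 rad, which it keeps only when latched) and the latch bar lies fully down in the notch behind the lug (within 0.03 rad of level), both at rest (value of joint door below 0.064 rad and value of joint bar below 0.03 rad and velocity of joint door between -0.02 and 0.02 rad/s and velocity of joint bar between -0.05 and 0.05 rad/s); the robot touches nothing.
It fails at once if the bar is forced against the keeper (over 12 N) (contact force between keeper and anything else above 12 N).
It fails at once if something standing about is disturbed (moved over 25 mm) (distance of any of angel_in, angel_new, cup_a, cup_b, twine, thread, knife, glue, block from where it was at the start of the episode above 0.025 m).
It also fails if it takes over 72 s, if anything falls off the work surface, if the arm or the gripper's body presses on something with over 40 N, if the wrist force passes 120 N, or if a joint passes its speed limit or range.

## Working session

There is one attempt and no reset: what is moved stays moved. The work goes in short steps, Python scripts to look and compute and a tool call to move; the robot and the scene stay as the last step left them, time stands still between calls to the robot, and variables do not carry over. Pictures are saved under pics/ and viewed, and the job is handed in when it is done.

Besides the shell and the picture viewer there is one more tool, called after "Emit:" as a command line: name --argument value ..., lists and objects as JSON in quotes. step_arm: Moves the arm, as the interface text tells. Its arguments: {"type":"object","properties":{"targets":{"type":"array"}},"required":["targets"]}

```bash
mkdir -p pics; ls; python3 - <<'E'
from cell import *
import cv2,numpy as np
o=get_obs();print({k:np.round(v,3) for k,v in o.items()})
for n in("scene","top"):
    p,d=snapshot(n);cv2.imwrite(f"pics/{n}0.png",p[:,:,::-1]);np.save(f"{n}0.npy",d)
    c=camera_info(n);print(n,c["fx"],c["fy"],c["cx"],c["cy"],c["dist"],np.round(c["extrinsics"],3).tolist())
E
```

```text
pics
{'time_s': np.float64(0.0), 'q': array([-1.186,  0.481,  1.597, -0.   ,  1.065, -0.047]), 'qvel': array([-0.   , -0.002, -0.   , -0.001,  0.   ,  0.001]), 'tau': array([ 2.0000e-03, -9.5063e+01, -4.3017e+01, -0.0000e+00,  1.2000e-02,
       -0.0000e+00]), 'tcp_pos': array([ 0.272, -0.59 ,  0.303]), 'tcp_rot': array([ 0.886,  1.384, -0.885]), 'force': array([-0.266, -0.124,  0.63 ]), 'torque': array([-0.016,  0.04 , -0.016]), 'width': np.float64(0.085)}
scene 607.9507719536693 607.9507719536693 317.7528523974609 245.41594142129452 [0.06606103 0.         0.         0.         0.        ] [[0.449, 0.555, -0.7, 1.744], [0.894, -0.293, 0.341, -0.57], [-0.016, -0.779, -0.627, 1.195], [0.0, 0.0, 0.0, 1.0]]
top 541.6489390013734 541.6489390013734 319.3387434381655 240.10238544608774 [0.01561511 0.         0.         0.         0.        ] [[0.012, -0.991, 0.13, 0.371], [-1.0, -0.011, 0.011, -0.024], [-0.01, -0.13, -0.992, 1.63], [0.0, 0.0, 0.0, 1.0]]
```

View pics/scene0.png

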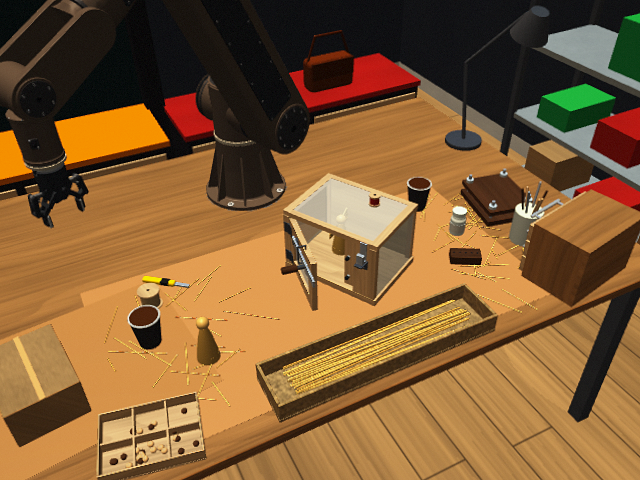

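View pics/top0.png

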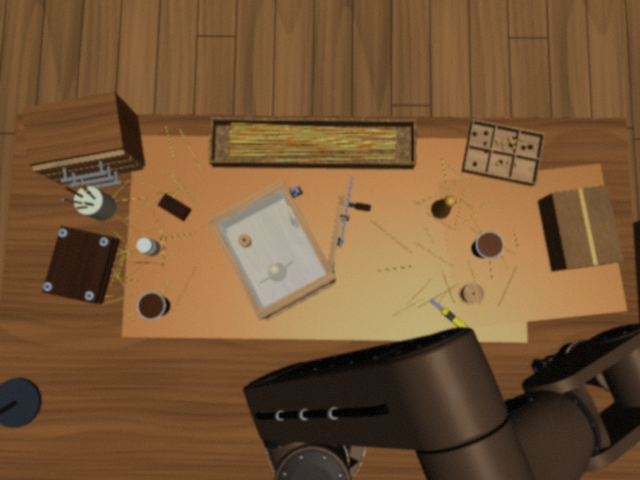

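Overview: the case is at top px ~(275,250). The door hinge is near (333,270), the knob at ~(362,207) and the keeper at ~(295,191). Next I'll zoom in.

```bash
python3 - <<'E'
import cv2
a=cv2.imread("pics/top0.png")[165:335,200:400];cv2.imwrite("pics/t0z.png",cv2.resize(a,(700,595),interpolation=cv2.INTER_CUBIC))
a=cv2.imread("pics/scene0.png")[165:315,260:430];cv2.imwrite("pics/s0z.png",cv2.resize(a,(680,600),interpolation=cv2.INTER_CUBIC))
E
```

```text
(no output)
```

View pics/t0z.png

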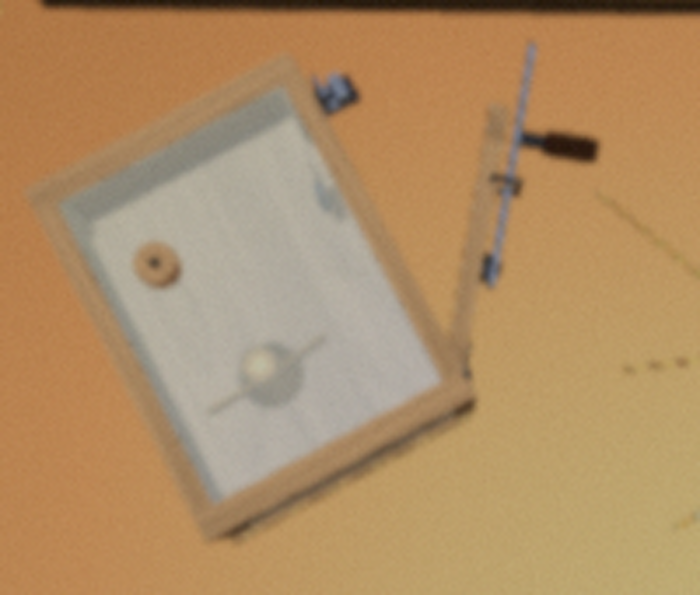

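View pics/s0z.png

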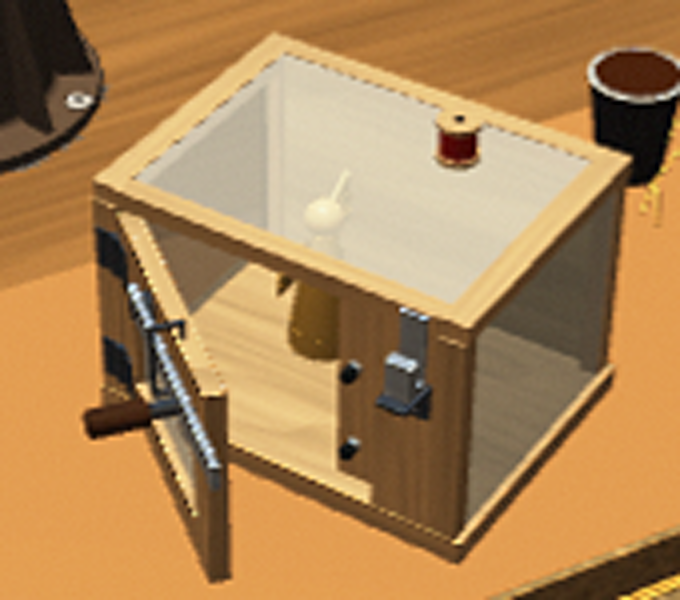

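```bash
cat > h.py <<'E'
import cv2,numpy as np
from cell import *
def cam(n):
    c=camera_info(n);K=np.array([[c["fx"],0,c["cx"]],[0,c["fy"],c["cy"]],[0,0,1.]]);return K,np.array(c["dist"],float),np.array(c["extrinsics"])
def rays(n,uv):
    K,D,E=cam(n);p=cv2.undistortPoints(np.asarray(uv,float).reshape(-1,1,2),K,D)[:,0]
    return E[:3,3],(np.c_[p,np.ones(len(p))]@E[:3,:3].T)
def plane(n,uv,z):
    o,r=rays(n,uv);return o+r*((z-o[2])/r[:,2])[:,None]
def cloud(n,d):
    v,u=np.nonzero(d>0);o,r=rays(n,np.c_[u,v]);return o+r*d[v,u][:,None],np.c_[u,v]
def proj(n,P):
    K,D,E=cam(n);Ei=np.linalg.inv(E);return cv2.projectPoints(np.asarray(P,float).reshape(-1,3),cv2.Rodrigues(Ei[:3,:3])[0],Ei[:3,3],K,D)[0][:,0]
E
python3 - <<'E'
from h import *
for n in("top","scene"):
    d=np.load(n+"0.npy");P,uv=cloud(n,d)
    m=(P[:,2]>.2)&(P[:,2]<.22)&(P[:,0]>.4)&(P[:,0]<.9)&(P[:,1]>-.15)&(P[:,1]<.4)
    Q=P[m];r=cv2.minAreaRect(Q[:,:2].astype(np.float32)*1000);print(n,m.sum(),r,cv2.boxPoints(r))
    img=np.zeros((480,640),np.uint8);img[uv[m][:,1],uv[m][:,0]]=255
    cv2.imwrite(f"pics/m_{n}.png",img)
    print("zmed",np.median(Q[:,2]))
c=np.array([[290,57],[30,190],[208,540],[470,385]])/3.5+[200,165]
print(plane("top",c,.21))
s=np.array([[465,325],[630,157],[275,38],[97,183]])/4+[260,165]
print(plane("scene",s,.21))
E
```

```text
top 9171 ((559.7752685546875, 73.08882141113281), (302.8962707519531, 338.6380310058594), 28.992536544799805) [[ 345.238      147.78299  ]
 [ 509.37436   -148.41788  ]
 [ 774.3125      -1.6053467]
 [ 610.17615    294.59552  ]]
zmed 0.20792965122459361
scene 5228 ((559.7163696289062, 76.53077697753906), (309.1695861816406, 346.3446960449219), 30.57376480102539) [[ 338.53906   146.9987  ]
 [ 514.70636  -151.19542 ]
 [ 780.8937      6.062851]
 [ 604.7264    304.25696 ]]
zmed 0.20888941326858979
[[ 0.71454704  0.09176432  0.21      ]
 [ 0.60906926  0.28732078  0.21      ]
 [ 0.34749704  0.14484443  0.21      ]
 [ 0.46469877 -0.04840639  0.21      ]]
[[ 0.71862029  0.0954128   0.21      ]
 [ 0.61157791  0.29342499  0.21      ]
 [ 0.35660962  0.14608371  0.21      ]
 [ 0.46476371 -0.04955967  0.21      ]]
```

```bash
python3 - <<'E'
from h import *
yaw=np.deg2rad(119.7);R=np.array([[np.cos(yaw),-np.sin(yaw)],[np.sin(yaw),np.cos(yaw)]]);c=np.array([.536,.120])
for n in("scene","top"):
    d=np.load(n+"0.npy");P,uv=cloud(n,d);L=np.c_[(P[:,:2]-c)@R,P[:,2]]
    # stile front
    m=(L[:,0]<-.09)&(L[:,0]>-.14)&(L[:,1]>-.14)&(L[:,1]<-.085)&(L[:,2]>.03)&(L[:,2]<.13)
    if m.sum()>20:
        q=L[m];print(n,"stile",m.sum(),np.percentile(q[:,0],[5,25,50,75,95]).round(4),np.polyfit(q[:,1],q[:,0],1),np.polyfit(q[:,2],q[:,0],1))
    m=(abs(L[:,2]-.21)<.008)&(abs(L[:,0])<.14)&(abs(L[:,1])<.18)
    q=L[m]
    for k in(0,1):
        print(n,"roof",k,np.percentile(q[:,k],[0,.5,2,98,99.5,100]).round(4))
    m=(abs(L[:,0])<.3)&(abs(L[:,1])<.25)&(L[:,0]<-.12)&(L[:,2]>.02)
    q=L[m];print("front pts",m.sum())
    np.save(f"L_{n}.npy",np.c_[q,uv[m]])
    img=np.zeros((400,500),np.uint8) # plan map 1mm
    mm=(L[:,2]>.05)&(abs(L[:,0])<.3)&(abs(L[:,1])<.2)
    u=((.3+L[mm,0])*1000*.8).astype(int);v=((.2+L[mm,1])*1000).astype(int);ok=(u>=0)&(u<500)&(v<400)
    img[v[ok],u[ok]]=np.clip(L[mm,2][ok]*1000,0,255);cv2.imwrite(f"pics/plan_{n}.png",img)
E
```

```text
scene stile 445 [-0.1188 -0.1162 -0.1143 -0.1127 -0.1104] [ 0.02040953 -0.11212213] [-0.00521498 -0.11404824]
scene roof 0 [-0.1271 -0.1193 -0.1146  0.1118  0.1168  0.1249]
scene roof 1 [-0.1526 -0.1503 -0.1479  0.1461  0.1518  0.1554]
front pts 2910
top roof 0 [-0.1221 -0.1124 -0.1088  0.1121  0.1154  0.1181]
top roof 1 [-0.1509 -0.1473 -0.1427  0.1476  0.1518  0.1542]
front pts 1658
```

View pics/plan_scene.png

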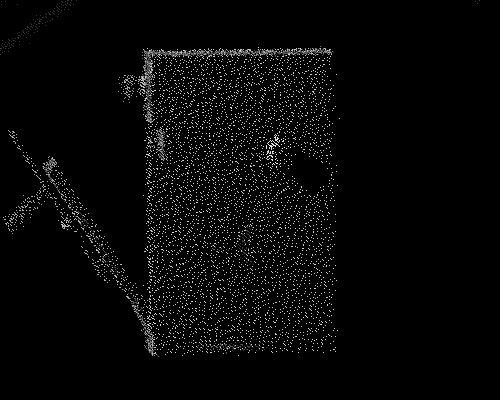

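View pics/plan_top.png

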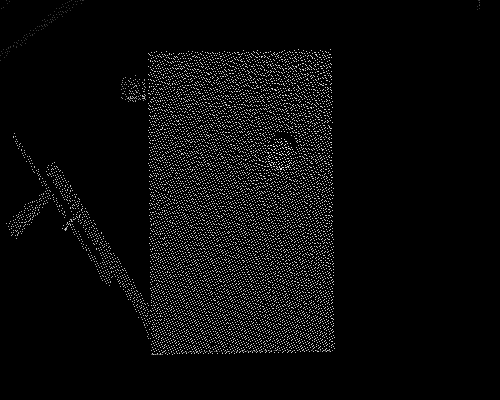

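```bash
cat > fit.py <<'E'
from h import *
from scipy.optimize import least_squares
Pa={n:cloud(n,np.load(n+"0.npy"))[0] for n in("scene","top")}
def loc(P,p):
    c,s=np.cos(p[2]),np.sin(p[2]);R=np.array([[c,-s],[s,c]]);return np.c_[(P[:,:2]-p[:2])@R,P[:,2]]
p=np.array([.536,.120,np.deg2rad(119.3)])
for it in range(6):
    L=loc(Pa["scene"],p)
    f=Pa["scene"][(abs(L[:,0]+.116)<.012)&(((L[:,1]>-.15)&(L[:,1]<-.085)&(L[:,2]<.13))|((L[:,1]>.135)&(L[:,1]<.15)))&(L[:,2]>.03)&(L[:,2]<.19)]
    g=Pa["scene"][(abs(L[:,1]+.155)<.012)&(abs(L[:,0])<.105)&(L[:,2]>.03)&(L[:,2]<.2)]
    e=lambda p:np.r_[loc(f,p)[:,0]+.116,loc(g,p)[:,1]+.152]
    r=least_squares(e,p,loss="soft_l1",f_scale=.002);p=r.x
print(len(f),len(g),p[:2],np.rad2deg(p[2]))
E
python3 - <<'E'
exec(open("fit.py").read())
np.save("p.npy",p)
# keeper y extents
for n in Pa:
    L=loc(Pa[n],p)
    m=(L[:,0]<-.122)&(L[:,0]>-.17)&(L[:,1]<-.08)&(L[:,1]>-.15)&(L[:,2]>.12)&(L[:,2]<.22)
    q=L[m];print(n,m.sum(),"keeper y",np.percentile(q[:,1],[2,10,50,90,98]).round(4),"x",np.percentile(q[:,0],[1,5,50]).round(4))
    h=q[abs(q[:,2]-.182)<.004];print(" lugtop",len(h),h[:,0].min(),h[:,0].max(),np.median(h,0))
    h=q[abs(q[:,2]-.212)<.004];print(" platetop",len(h),np.median(h,0) if len(h) else 0)
    # roof extents
    m=(abs(L[:,2]-.21)<.006)&(abs(L[:,0])<.14)&(abs(L[:,1])<.18);q=L[m];print(" roof",np.percentile(q[:,:2],[.3,1,99,99.7],axis=0).round(4).tolist())
    # door
    m=(L[:,0]<-.125)&(L[:,0]>-.33)&(L[:,1]>-.09)&(L[:,1]<.13)&(L[:,2]>.03);q=L[m]
    t=q[abs(q[:,2]-.192)<.006]
    if len(t)>10: print(" doortop line",np.polyfit(t[:,1],t[:,0],1),len(t))
    np.save("D_"+n+".npy",q)
E
```

```text
670 1521 [0.53046691 0.12011626] 119.12182409958817
scene 202 keeper y [-0.1306 -0.1291 -0.1213 -0.1106 -0.107 ] x [-0.1525 -0.1471 -0.1374]
 lugtop 33 -0.14631059036854013 -0.12300221870101255 [-0.13594049 -0.11906296  0.1825256 ]
 platetop 10 [-0.12399935 -0.11835829  0.21208425]
 roof [[-0.1227, -0.1554], [-0.1187, -0.1539], [0.1117, 0.1443], [0.1149, 0.1473]]
 doortop line [ 0.78693917 -0.2085105 ] 294
top 93 keeper y [-0.1281 -0.1248 -0.1136 -0.1066 -0.105 ] x [-0.15   -0.1487 -0.1357]
 lugtop 24 -0.14161681803043535 -0.12223295882913039 [-0.13709758 -0.11477458  0.18075292]
 platetop 6 [-0.12281032 -0.11609958  0.21220605]
 roof [[-0.1156, -0.1524], [-0.1139, -0.1504], [0.1114, 0.1457], [0.1129, 0.1477]]
 doortop line [ 0.78349234 -0.20746627] 365
```

```bash
cat > geo.py <<'E'
from h import *
p=np.load("p.npy")
YS=-.001
def W(l):
    l=np.atleast_2d(l).astype(float);c,s=np.cos(p[2]),np.sin(p[2]);R=np.array([[c,-s],[s,c]])
    return np.c_[(l[:,:2]+[0,YS])@R.T+p[:2],l[:,2]]
def door(th,r,out,z):
    return np.array([-.116-r*np.sin(th)-out*np.cos(th),.130-r*np.cos(th)+out*np.sin(th),z])
def knob(th,b,out=.052):
    return door(th,.085+.105*np.cos(b),out,.172+.105*np.sin(b))
E
python3 - <<'E'
from geo import *
th=.6655
pts=[knob(th,0,o) for o in(.031,.052,.073)]+[door(th,.265,.009,.182),door(th,.265,.009,.162),door(th,0,0,.192),door(th,.21,0,.192),door(th,.21,0,.02)]
k=[[-.116-6-0*1,0,0]]
for s in(0,.006,.012):
    for y in(-.105,-.125): pts+=[[-.116-.024-s,y,.182],[-.116-.006-s,y,.212]]
pts+=[[x,y,.21] for x in(-.116,.116) for y in(-.152,.152)]
Wp=W(pts);print(Wp[:3].round(4))
for n,(x0,y0,s,w,h) in dict(top=(265,170,6,125,100),scene=(270,190,6,110,100)).items():
    im=cv2.imread(f"pics/{n}0.png")[y0:y0+h,x0:x0+w];im=cv2.resize(im,None,fx=s,fy=s,interpolation=cv2.INTER_CUBIC)
    q=proj(n,Wp)
    for i,a in enumerate(q):
        a=((a+.5-[x0,y0])*s).astype(int)
        col=(0,255,0) if i<8 else [(0,0,255),(255,0,255),(255,255,0)][(i-8)//4] if i<20 else (255,255,255)
        cv2.circle(im,tuple(int(v) for v in a),2,col,-1)
    cv2.imwrite(f"pics/ov_{n}.png",im)
E
```

```text
[[ 0.657  -0.1044  0.172 ]
 [ 0.6537 -0.1251  0.172 ]
 [ 0.6505 -0.1459  0.172 ]]
```

View pics/ov_top.png

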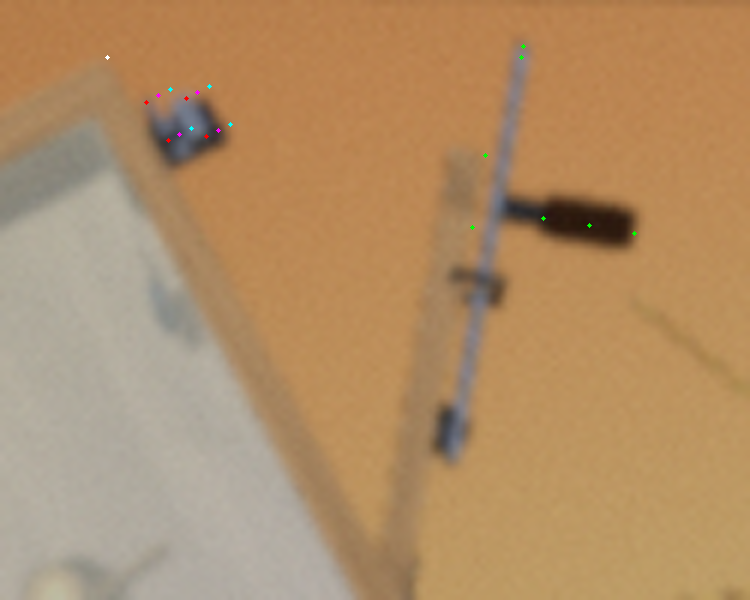

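View pics/ov_scene.png

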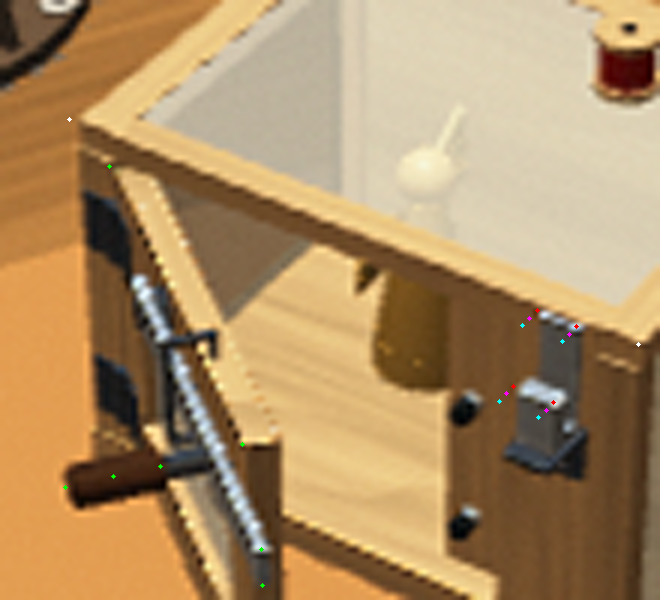

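```bash
cat > mv.py <<'E'
from geo import *
from scipy.spatial.transform import Rotation as Ro
def tgt(th,b,dz=0,sx=None,dout=0):
    """tool target: grasp point at knob, z along door"""
    k=W(knob(th,b,.052+dout))[0];d=(W(door(th,1,0,0))-W(door(th,0,0,0)))[0];
    x=np.array([0,0,-1.]);z=np.array([d[0],d[1],0])*(sx or 1);y=np.cross(z,x)
    return k+[0,0,.054+dz],Ro.from_matrix(np.c_[x,y,z])
def rel(P,R,P0,R0):
    return (R0.inv()*R).as_rotvec(degrees=True),R0.inv().apply(P-P0)
E
python3 - <<'E'
from mv import *
o=get_obs();P0=o["tcp_pos"];R0=Ro.from_rotvec(o["tcp_rot"]);print(R0.as_matrix().round(3))
for s in(1,-1):
    P,R=tgt(.6655,0,.08,s);r,t=rel(P,R,P0,R0);print(s,P,r.round(2),t.round(4))
E
```

```text
[[-0.     0.908  0.419]
 [ 0.001  0.419 -0.908]
 [-1.     0.    -0.001]]
1 [ 0.65374184 -0.12510904  0.306     ] [-5.625e+01 -5.000e-02 -3.000e-02] [-0.0024  0.5413 -0.2625]
-1 [ 0.65374184 -0.12510904  0.306     ] [ 1.2375e+02 -4.0000e-02  6.0000e-02] [-0.0024  0.5413 -0.2625]
```

Emit:
step_arm --targets '[-5, 0, 0, 0, 0.045, -0.022, 0.05, -10, 0, 0, 0, 0.09, -0.044, 0.05, -15, 0, 0, 0, 0.135, -0.066, 0.05, -20, 0, 0, 0, 0.18, -0.088, 0.05, -25, 0, 0, 0, 0.225, -0.11, 0.05, -30, 0, 0, 0, 0.27, -0.132, 0.05, -35, 0, 0, 0, 0.315, -0.154, 0.05, -40, 0, 0, 0, 0.36, -0.175, 0.05, -45, 0, 0, 0, 0.405, -0.197, 0.05, -49, 0, 0, 0, 0.45, -0.219, 0.05, -53, 0, 0, 0, 0.495, -0.241, 0.05, -56.2, 0, 0, 0, 0.53, -0.257, 0.05, -56.2, 0, 0, -0.002, 0.541, -0.2625, 0.05, -56.2, 0, 0, -0.002, 0.5413, -0.2625, 0.05, -56.2, 0, 0, -0.002, 0.5413, -0.2625, 0.05]'

```text
time_s: 1.98
tcp_pos: [0.6531, -0.1263, 0.3058]
tcp_rot: [0.125, 1.568, -0.125]
force: [0.7, 0.0, 0.9]
width: 0.05
```

```bash
python3 - <<'E'
from mv import *
o=get_obs();P0=o["tcp_pos"];R0=Ro.from_rotvec(o["tcp_rot"]);print(o["time_s"],P0,o["force"].round(2),o["width"])
P,R=tgt(.6655,0,0);r,t=rel(P,R,P0,R0);print(r.round(2),t.round(4))
for n,(x0,y0,s,w,h) in dict(top=(265,170,6,125,100),scene=(260,160,5,140,120)).items():
    im,_=snapshot(n);im=im[y0:y0+h,x0:x0+w,::-1];cv2.imwrite(f"pics/a_{n}.png",cv2.resize(im,None,fx=s,fy=s,interpolation=cv2.INTER_CUBIC))
E
```

```text
1.975 [ 0.65311988 -0.12629528  0.30577149] [0.73 0.   0.92] 0.04997779151483746
[-0.11 -0.03  0.01] [0.0798 0.0013 0.0005]
```

View pics/a_scene.png

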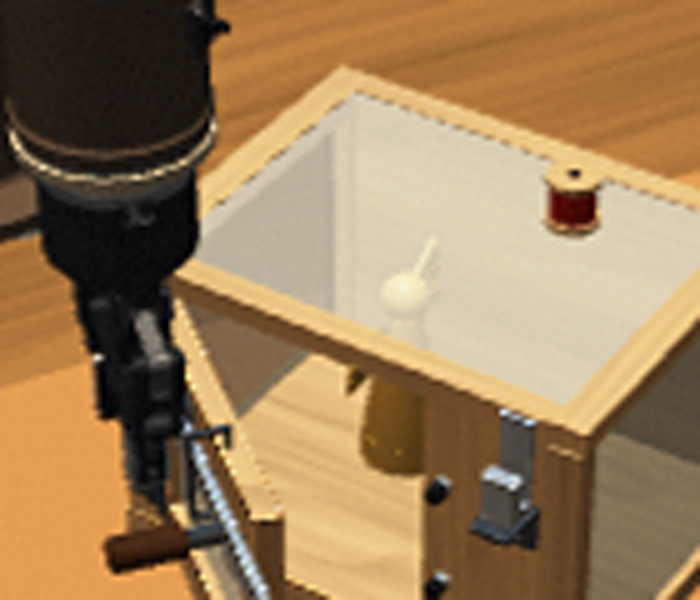

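The gripper sits above the knob (knob at ~(150,548), fingers at ~(145,500)). I'll lower it and close.

Emit:
step_arm --targets '[0, 0, 0, 0.02, 0.001, 0, 0.05, 0, 0, 0, 0.04, 0.001, 0, 0.05, 0, 0, 0, 0.06, 0.001, 0, 0.05, 0, 0, 0, 0.072, 0.001, 0, 0.05, 0, 0, 0, 0.08, 0.001, 0.0005, 0.05, 0, 0, 0, 0.08, 0.001, 0.0005, 0.05]'

```text
time_s: 2.82
tcp_pos: [0.6543, -0.1247, 0.2257]
tcp_rot: [0.124, 1.568, -0.124]
force: [0.4, 0.2, -0.8]
width: 0.05
```

Emit:
step_arm --targets '[0, 0, 0, 0, 0, 0, 0.035, 0, 0, 0, 0, 0, 0, 0.028, 0, 0, 0, 0, 0, 0, 0.022, 0, 0, 0, 0, 0, 0, 0.016, 0, 0, 0, 0, 0, 0, 0.01, 0, 0, 0, 0, 0, 0, 0.005, 0, 0, 0, 0, 0, 0, 0.005, 0, 0, 0, 0, 0, 0, 0.005]'

```text
time_s: 3.82
tcp_pos: [0.6564, -0.1251, 0.227]
tcp_rot: [0.123, 1.562, -0.125]
force: [10.6, -3.8, -0.4]
width: 0.0182
```

```bash
python3 - <<'E'
from mv import *
o=get_obs();print(o["time_s"],o["tcp_pos"],o["force"].round(2),o["torque"].round(2),o["width"])
for n,(x0,y0,s,w,h) in dict(top=(265,170,6,125,100),scene=(260,160,5,140,120)).items():
    im,_=snapshot(n);im=im[y0:y0+h,x0:x0+w,::-1];cv2.imwrite(f"pics/b_{n}.png",cv2.resize(im,None,fx=s,fy=s,interpolation=cv2.INTER_CUBIC))
E
```

```text
3.825 [ 0.65640605 -0.12506354  0.22701806] [10.59 -3.78 -0.37] [-0.58 -1.44 -0.14] 0.01819952033134326
```

View pics/b_scene.png

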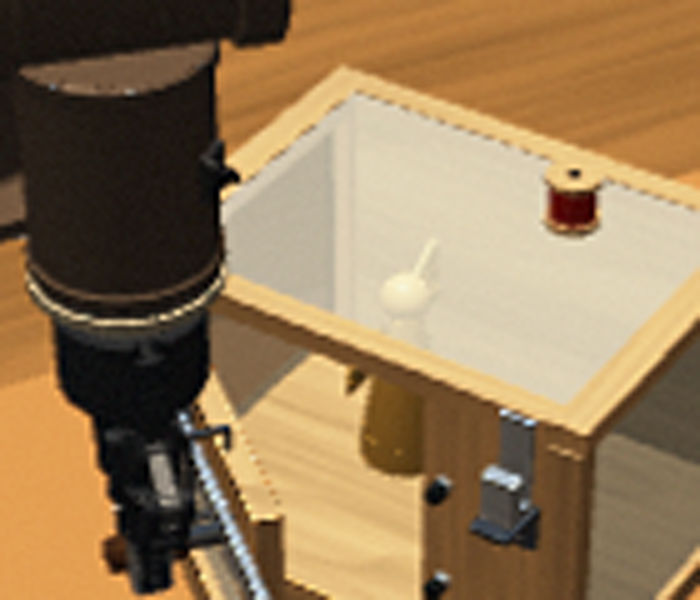

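Gripped: opening 18 mm, and the pads centred the tool by ~2 mm. That shows compliance of about 5 N/mm. Next I'll lift.

Emit:
step_arm --targets '[0, 0, 0, -0.004, 0, 0.002, 0.005, 0, 0, 0, -0.008, 0, 0.002, 0.005, 0, 0, 0, -0.012, 0, 0.0015, 0.005, 0, 0, 0, -0.016, 0, 0.001, 0.005, 0, 0, 0, -0.02, 0, 0.0005, 0.005, 0, 0, 0, -0.023, 0, 0, 0.005, 0, 0, 0, -0.023, 0, 0, 0.005, 0, 0, 0, -0.023, 0, 0, 0.005]'

```text
time_s: 4.92
tcp_pos: [0.6548, -0.1246, 0.2491]
tcp_rot: [0.124, 1.566, -0.124]
force: [6.8, -2.0, -3.1]
width: 0.0175
```

```bash
python3 - <<'E'
from mv import *
o=get_obs();print(o["time_s"],o["tcp_pos"],o["tcp_rot"],o["force"].round(2),o["torque"].round(2),o["width"])
for n,(x0,y0,s,w,h) in dict(top=(265,170,6,125,100),scene=(260,160,5,140,120)).items():
    im,_=snapshot(n);im=im[y0:y0+h,x0:x0+w,::-1];cv2.imwrite(f"pics/c_{n}.png",cv2.resize(im,None,fx=s,fy=s,interpolation=cv2.INTER_CUBIC))
E
```

```text
4.925 [ 0.6548083  -0.12461865  0.24909246] [ 0.12399435  1.56614169 -0.12434635] [ 6.81 -1.97 -3.12] [-0.54 -1.19 -0.1 ] 0.017460478372828676
```

View pics/c_scene.png

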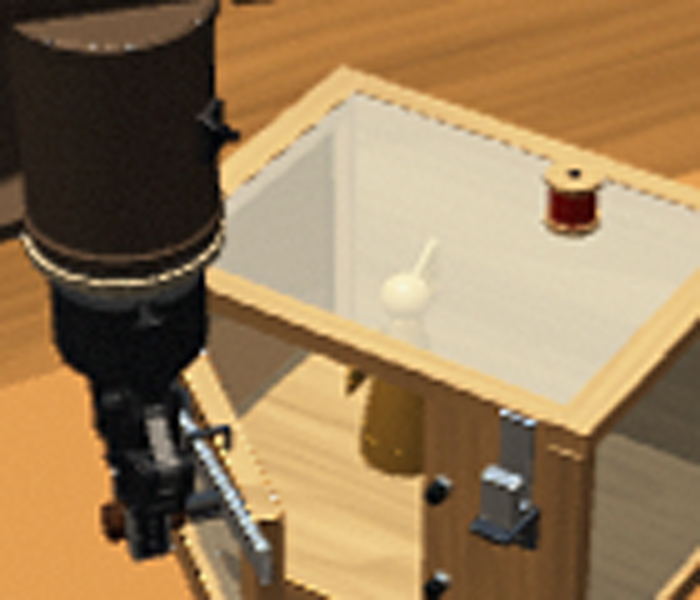

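```bash
cat > arc.py <<'E'
from mv import *
def arc(th0,ths,b,extra=0.):
    """rows relative to commanded at th0 (tool frame at th0), turn about tool x"""
    P0,R0=tgt(th0,b);out=[]
    for t in ths:
        P,R=tgt(t,b);r,s=rel(P,R,P0,R0);out.append([r[0],s[0],s[1],s[2]])
    return np.array(out)
E
python3 - <<'E'
from arc import *
ths=np.linspace(.6655,.14,20)[1:]
a=arc(.6655,ths,.21);
for t,r in zip(ths,a):print(round(t,3),r.round(4).tolist())
E
```

```text
0.638 [-1.5847, 0.0, 0.0052, 0.0014]
0.61 [-3.1694, 0.0, 0.0105, 0.0026]
0.583 [-4.754, 0.0, 0.0157, 0.0037]
0.555 [-6.3387, 0.0, 0.021, 0.0046]
0.527 [-7.9234, 0.0, 0.0264, 0.0054]
0.5 [-9.5081, 0.0, 0.0317, 0.006]
0.472 [-11.0928, 0.0, 0.0371, 0.0065]
0.444 [-12.6774, 0.0, 0.0425, 0.0068]
0.417 [-14.2621, 0.0, 0.0478, 0.007]
0.389 [-15.8468, 0.0, 0.0532, 0.0071]
0.361 [-17.4315, 0.0, 0.0586, 0.007]
0.334 [-19.0162, 0.0, 0.064, 0.0067]
0.306 [-20.6008, 0.0, 0.0694, 0.0063]
0.278 [-22.1855, 0.0, 0.0747, 0.0057]
0.251 [-23.7702, 0.0, 0.0801, 0.005]
0.223 [-25.3549, 0.0, 0.0854, 0.0042]
0.195 [-26.9396, 0.0, 0.0907, 0.0032]
0.168 [-28.5243, 0.0, 0.0959, 0.002]
0.14 [-30.1089, 0.0, 0.1012, 0.0008]
```

Emit:
step_arm --targets '[-1.6, 0, 0, 0, 0.005, 0.0015, 0.005, -3.2, 0, 0, 0, 0.0105, 0.0031, 0.005, -4.8, 0, 0, 0, 0.0157, 0.0044, 0.005, -6.3, 0, 0, 0, 0.021, 0.0055, 0.005, -7.9, 0, 0, 0, 0.0264, 0.0064, 0.005, -9.5, 0, 0, 0, 0.0317, 0.007, 0.005, -11.1, 0, 0, 0, 0.0371, 0.0075, 0.005, -12.7, 0, 0, 0, 0.0425, 0.0078, 0.005, -14.3, 0, 0, 0, 0.0478, 0.008, 0.005, -15.8, 0, 0, 0, 0.0532, 0.0081, 0.005, -15.8, 0, 0, 0, 0.0532, 0.0081, 0.005]'

```text
time_s: 6.4
tcp_pos: [0.6709, -0.0728, 0.2489]
tcp_rot: [-0.093, 1.569, 0.093]
force: [3.7, 0.0, -3.8]
width: 0.0179
```

```bash
python3 - <<'E'
from mv import *
o=get_obs();print(o["time_s"],o["tcp_pos"],o["tcp_rot"],o["force"].round(2),o["torque"].round(2),o["width"])
R=Ro.from_rotvec(o["tcp_rot"]);print("force tool",R.inv().apply(o["force"]).round(2),R.as_matrix().round(3))
for n,(x0,y0,s,w,h) in dict(top=(265,170,6,125,100),scene=(260,160,5,140,120)).items():
    im,_=snapshot(n);im=im[y0:y0+h,x0:x0+w,::-1];cv2.imwrite(f"pics/d_{n}.png",cv2.resize(im,None,fx=s,fy=s,interpolation=cv2.INTER_CUBIC))
E
```

```text
6.4 [ 0.67090566 -0.07276934  0.24890141] [-0.09320953  1.56874287  0.09323705] [ 3.72  0.04 -3.76] [-0.11 -0.95 -0.08] 0.01794680662134281
force tool [ 3.76 -0.4   3.7 ] [[ 0.    -0.118  0.993]
 [ 0.     0.993  0.118]
 [-1.     0.     0.   ]]
```

View pics/d_scene.png

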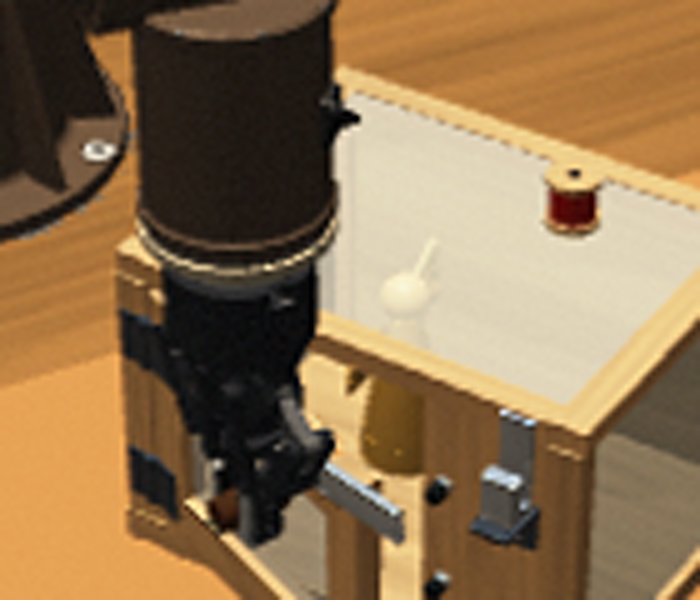

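View pics/d_top.png

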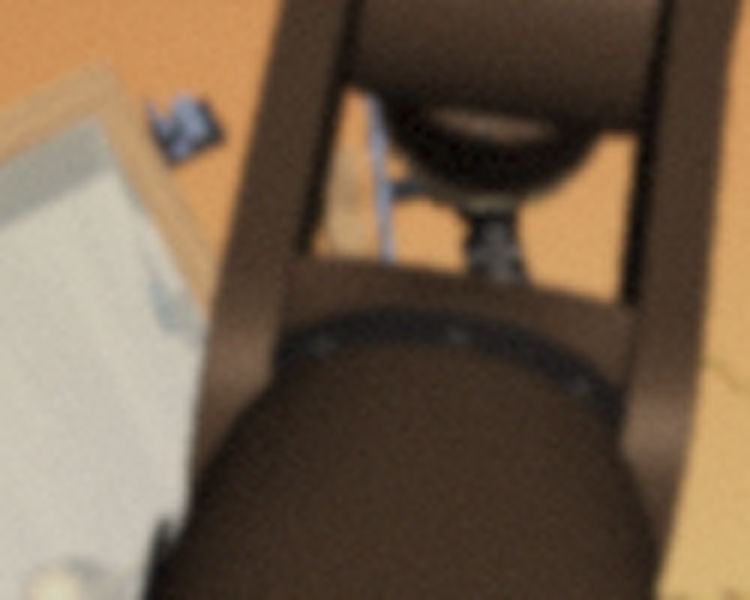

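```bash
python3 - <<'E'
from arc import *
ths=np.r_[np.arange(.37,.095,-.02)]
a=arc(.389,ths,.21);
for t,r in zip(ths,a):print(round(t,3),r.round(4).tolist())
E
```

```text
0.37 [-1.0886, 0.0, 0.0036, 0.001]
0.35 [-2.2345, 0.0, 0.0074, 0.0019]
0.33 [-3.3805, 0.0, 0.0112, 0.0027]
0.31 [-4.5264, 0.0, 0.015, 0.0035]
0.29 [-5.6723, 0.0, 0.0188, 0.0042]
0.27 [-6.8182, 0.0, 0.0227, 0.0048]
0.25 [-7.9641, 0.0, 0.0265, 0.0054]
0.23 [-9.11, 0.0, 0.0304, 0.0059]
0.21 [-10.2559, 0.0, 0.0342, 0.0063]
0.19 [-11.4019, 0.0, 0.0381, 0.0066]
0.17 [-12.5478, 0.0, 0.042, 0.0068]
0.15 [-13.6937, 0.0, 0.0459, 0.007]
0.13 [-14.8396, 0.0, 0.0498, 0.0071]
0.11 [-15.9855, 0.0, 0.0537, 0.0071]
```

Emit:
step_arm --targets '[-1.1, 0, 0, 0, 0.0036, 0.0013, 0.005, -2.2, 0, 0, 0, 0.0074, 0.0024, 0.005, -3.4, 0, 0, 0, 0.0112, 0.0032, 0.005, -4.5, 0, 0, 0, 0.015, 0.004, 0.005, -5.7, 0, 0, 0, 0.0188, 0.0047, 0.005, -6.8, 0, 0, 0, 0.0227, 0.0053, 0.005, -8, 0, 0, 0, 0.0265, 0.0059, 0.005, -9.1, 0, 0, 0, 0.0304, 0.0064, 0.005, -10.3, 0, 0, 0, 0.0342, 0.0068, 0.005, -11.4, 0, 0, 0, 0.0381, 0.0071, 0.005, -12.5, 0, 0, 0, 0.042, 0.0073, 0.005, -13.7, 0, 0, 0, 0.0459, 0.0075, 0.005, -14.8, 0, 0, 0, 0.0498, 0.0076, 0.005, -16, 0, 0, 0, 0.0537, 0.0076, 0.005, -16, 0, 0, 0, 0.0537, 0.0076, 0.005, -16, 0, 0, 0, 0.0537, 0.0076, 0.005]'

```text
time_s: 8.5
tcp_pos: [0.6721, -0.019, 0.2489]
tcp_rot: [-0.311, 1.548, 0.311]
force: [-0.8, 2.3, -4.7]
width: 0.0179
```

```bash
cat > look.py <<'E'
import sys
from arc import *
def st():
    o=get_obs();R=Ro.from_rotvec(o["tcp_rot"]);print(o["time_s"],o["tcp_pos"].round(5),o["width"].round(4),"Ftool",R.inv().apply(o["force"]).round(2),"T",R.inv().apply(o["torque"]).round(2))
    # door angle from knob position
    k=o["tcp_pos"][:2]+R.apply([.054,0,0])[:2]
    h=W([[-.116,.130,0]])[0,:2];v=k-h;c,s=np.cos(p[2]),np.sin(p[2]);l=np.array([[c,s],[-s,c]])@v
    print("r",np.hypot(*v).round(4),"th",(np.arctan2(-l[0],-l[1])-np.arctan2(.052,.085+.105*np.cos(.21))).round(4))
def pic(tag):
    for n,(x0,y0,s,w,h) in dict(top=(265,170,6,125,100),scene=(310,190,6,100,90)).items():
        im,_=snapshot(n);im=im[y0:y0+h,x0:x0+w,::-1];cv2.imwrite(f"pics/{tag}_{n}.png",cv2.resize(im,None,fx=s,fy=s,interpolation=cv2.INTER_CUBIC))
st()
if len(sys.argv)>1:pic(sys.argv[1])
E
python3 look.py e
```

```text
Traceback (most recent call last):
  File "look.py", line 12, in <module>
    st()
    ~~^^
  File "look.py", line 4, in st
    o=get_obs();R=Ro.from_rotvec(o["tcp_rot"]);print(o["time_s"],o["tcp_pos"].round(5),o["width"].round(4),"Ftool",R.inv().apply(o["force"]).round(2),"T",R.inv().apply(o["torque"]).round(2))
                                                                                       ^^^^^^^^^^^^^^^^
AttributeError: 'float' object has no attribute 'round'
```

```bash
sed -i 's/o\["width"\].round(4)/round(float(o["width"]),4)/' look.py; python3 look.py e
```

```text
8.5 [ 0.67209 -0.01897  0.24891] 0.0179 Ftool [4.75 2.41 0.13] T [ 0.18 -0.18  0.06]
r 0.1994 th 0.1121
```

View pics/e_scene.png

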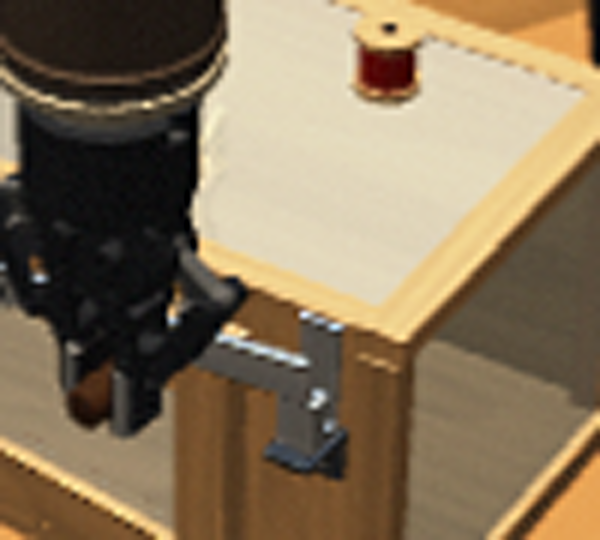

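View pics/e_top.png

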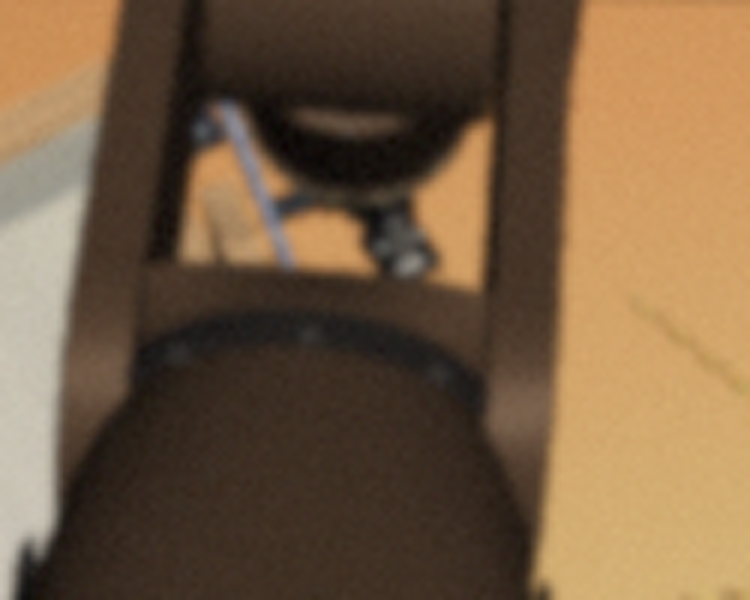

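```bash
python3 - <<'E'
from arc import *
ths=np.array([.1,.09,.08,.07,.06,.05,.04,.03,.02,.01,0,-.01])
a=arc(.11,ths,.21);
for t,r in zip(ths,a):print(round(t,3),r.round(4).tolist())
E
```

```text
0.1 [-0.573, 0.0, 0.0019, 0.0005]
0.09 [-1.1459, 0.0, 0.0038, 0.001]
0.08 [-1.7189, 0.0, 0.0057, 0.0015]
0.07 [-2.2918, 0.0, 0.0075, 0.0019]
0.06 [-2.8648, 0.0, 0.0094, 0.0024]
0.05 [-3.4377, 0.0, 0.0113, 0.0028]
0.04 [-4.0107, 0.0, 0.0133, 0.0032]
0.03 [-4.5837, 0.0, 0.0152, 0.0036]
0.02 [-5.1566, 0.0, 0.0171, 0.0039]
0.01 [-5.7296, 0.0, 0.019, 0.0043]
0.0 [-6.3025, 0.0, 0.0209, 0.0046]
-0.01 [-6.8755, 0.0, 0.0228, 0.0049]
```

Emit:
step_arm --targets '[-0.3, 0, 0, 0, 0.001, 0, 0.005, -0.6, 0, 0, 0, 0.002, 0, 0.005, -0.9, 0, 0, 0, 0.003, 0, 0.005, -1.1, 0, 0, 0, 0.004, 0, 0.005, -1.4, 0, 0, 0, 0.005, 0, 0.005, -1.7, 0, 0, 0, 0.006, -0.0001, 0.005, -2, 0, 0, 0, 0.007, -0.0002, 0.005, -2, 0, 0, 0, 0.007, -0.0002, 0.005, -2, 0, 0, 0, 0.007, -0.0002, 0.005]'

```text
time_s: 9.72
tcp_pos: [0.6707, -0.0124, 0.2497]
tcp_rot: [-0.339, 1.54, 0.338]
force: [9.1, 3.0, -3.5]
width: 0.0181
```

```bash
python3 look.py
```

```text
9.725 [ 0.67069 -0.01241  0.24967] 0.0181 Ftool [ 3.51 -1.1   9.5 ] T [ 0.14 -1.9  -0.45]
r 0.1992 th 0.0787
```

Emit:
step_arm --targets '[0, 0, 0, 0, 0, 0.001, 0.005, 0, 0, 0, 0, 0, 0.0018, 0.005, 0, 0, 0, 0, 0, 0.0018, 0.005, 0, 0, 0, 0, 0, 0.0018, 0.005]'

```text
time_s: 10.22
tcp_pos: [0.671, -0.0118, 0.249]
tcp_rot: [-0.339, 1.544, 0.339]
force: [4.6, 0.5, -2.8]
width: 0.018
```

```bash
python3 look.py
```

```text
10.225 [ 0.67098 -0.01184  0.249  ] 0.018 Ftool [ 2.8  -1.42  4.38] T [ 0.07 -0.99 -0.27]
r 0.1994 th 0.076
```

Emit:
step_arm --targets '[-0.3, 0, 0, 0, 0.001, 0.0002, 0.005, -0.6, 0, 0, 0, 0.002, 0.0005, 0.005, -0.6, 0, 0, 0, 0.002, 0.0005, 0.005, -0.6, 0, 0, 0, 0.002, 0.0005, 0.005]'

```text
time_s: 10.72
tcp_pos: [0.6707, -0.01, 0.249]
tcp_rot: [-0.347, 1.542, 0.347]
force: [5.9, 0.0, -3.4]
width: 0.0182
```

```bash
python3 look.py
```

```text
10.725 [ 0.67068 -0.00997  0.24901] 0.0182 Ftool [ 3.45 -2.51  5.31] T [ 0.13 -1.07 -0.59]
r 0.1994 th 0.0666
```

Emit:
step_arm --targets '[-0.3, 0, 0, 0, 0.001, 0.0008, 0.005, -0.6, 0, 0, 0, 0.002, 0.0014, 0.005, -0.6, 0, 0, 0, 0.002, 0.0014, 0.005, -0.6, 0, 0, 0, 0.002, 0.0014, 0.005]'

```text
time_s: 11.22
tcp_pos: [0.6705, -0.0075, 0.2487]
tcp_rot: [-0.355, 1.542, 0.355]
force: [0.4, -2.1, -3.5]
width: 0.0177
```

```bash
python3 look.py
```

```text
11.225 [ 0.67047 -0.00747  0.24869] 0.0177 Ftool [ 3.46 -2.03 -0.59] T [-0.06 -0.03 -0.49]
r 0.1996 th 0.054
```

Emit:
step_arm --targets '[-0.3, 0, 0, 0, 0.001, 0.0004, 0.005, -0.3, 0, 0, 0, 0.001, 0.0004, 0.005, -0.3, 0, 0, 0, 0.001, 0.0004, 0.005]'

```text
time_s: 11.6
tcp_pos: [0.6703, -0.0064, 0.2487]
tcp_rot: [-0.359, 1.542, 0.359]
force: [-4.5, -2.7, -4.2]
width: 0.0177
```

```bash
python3 look.py
```

```text
11.6 [ 0.67033 -0.00639  0.24867] 0.0177 Ftool [ 4.23 -0.44 -5.22] T [-0.05  0.53 -0.42]
r 0.1996 th 0.0485
```

Emit:
step_arm --targets '[-0.3, 0, 0, 0, 0.001, -0.0005, 0.005, -0.3, 0, 0, 0, 0.001, -0.0005, 0.005, -0.3, 0, 0, 0, 0.001, -0.0005, 0.005]'

```text
time_s: 11.98
tcp_pos: [0.67, -0.0056, 0.249]
tcp_rot: [-0.363, 1.54, 0.363]
force: [-0.1, -2.4, -4.4]
width: 0.018
```

```bash
python3 look.py
```

```text
11.975 [ 0.67001 -0.00563  0.24897] 0.018 Ftool [ 4.36 -2.05 -1.19] T [-0.01 -0.1  -0.57]
r 0.1995 th 0.0445
```

Emit:
step_arm --targets '[-0.3, 0, 0, 0, 0.001, 0.0002, 0.005, -0.3, 0, 0, 0, 0.001, 0.0002, 0.005, -0.3, 0, 0, 0, 0.001, 0.0002, 0.005]'

```text
time_s: 12.35
tcp_pos: [0.6698, -0.0047, 0.249]
tcp_rot: [-0.367, 1.539, 0.367]
force: [1.1, -2.3, -4.8]
width: 0.0179
```

```bash
python3 look.py f
```

```text
12.35 [ 0.66978 -0.00466  0.24897] 0.0179 Ftool [ 4.83 -2.56 -0.07] T [ 0.   -0.32 -0.66]
r 0.1995 th 0.0395
```

View pics/f_scene.png

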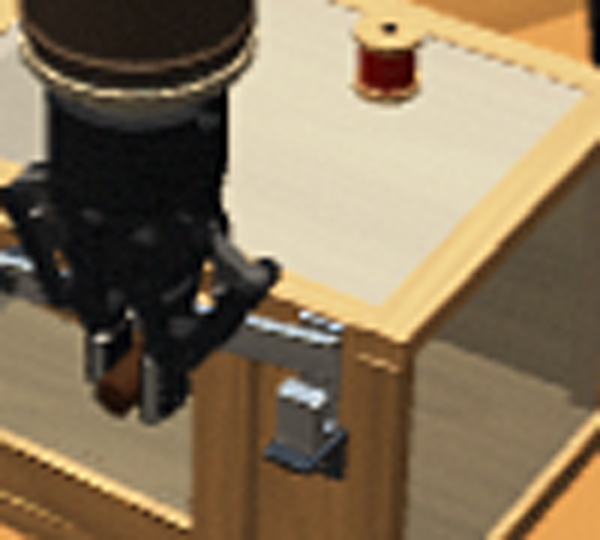

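The bar is now above and behind the lug (lug top at ~(300,388), bar end at ~(320,350)) and isn't touching the plate. I'll continue by feel.

Emit:
step_arm --targets '[-0.15, 0, 0, 0, 0.0005, 0.0001, 0.005, -0.3, 0, 0, 0, 0.001, 0.0002, 0.005, -0.3, 0, 0, 0, 0.001, 0.0002, 0.005]'

```text
time_s: 12.82
tcp_pos: [0.6695, -0.0037, 0.249]
tcp_rot: [-0.372, 1.538, 0.371]
force: [4.0, -3.4, -3.7]
width: 0.0179
```

```bash
python3 look.py
```

```text
12.825 [ 0.66955 -0.00369  0.24904] 0.0179 Ftool [ 3.73 -4.84  1.99] T [-0.01 -0.69 -0.85]
r 0.1995 th 0.0345
```

Emit:
step_arm --targets '[-0.15, 0, 0, 0, 0.0005, 0.0001, 0.005, -0.15, 0, 0, 0, 0.0005, 0.0001, 0.005]'

```text
time_s: 13.08
tcp_pos: [0.6695, -0.0032, 0.249]
tcp_rot: [-0.374, 1.538, 0.373]
force: [4.9, -3.1, -4.1]
width: 0.0182
```

```bash
python3 look.py
```

```text
13.075 [ 0.66945 -0.00317  0.24903] 0.0182 Ftool [ 4.07 -4.95  2.91] T [ 0.1  -0.75 -0.86]
r 0.1995 th 0.0318
```

Emit:
step_arm --targets '[-0.15, 0, 0, 0, 0.0005, 0.0001, 0.005, -0.15, 0, 0, 0, 0.0005, 0.0001, 0.005]'

```text
time_s: 13.32
tcp_pos: [0.6694, -0.0027, 0.249]
tcp_rot: [-0.376, 1.537, 0.375]
force: [4.2, -2.9, -3.4]
width: 0.0181
```

```bash
python3 look.py
```

```text
13.325 [ 0.66936 -0.00271  0.24905] 0.0181 Ftool [ 3.38 -4.54  2.38] T [ 0.06 -0.78 -0.85]
r 0.1995 th 0.0295
```

Emit:
step_arm --targets '[-0.15, 0, 0, 0, 0.0005, 0.0003, 0.005, -0.15, 0, 0, 0, 0.0005, 0.0003, 0.005]'

```text
time_s: 13.58
tcp_pos: [0.6693, -0.0022, 0.249]
tcp_rot: [-0.378, 1.537, 0.377]
force: [4.6, -3.9, -4.7]
width: 0.0184
```

```bash
python3 look.py
```

```text
13.575 [ 0.66926 -0.00215  0.24899] 0.0184 Ftool [ 4.72 -5.6   2.3 ] T [ 0.   -0.56 -0.91]
r 0.1995 th 0.0267
```

Emit:
step_arm --targets '[-0.15, 0, 0, 0, 0.0005, 0.0002, 0.005, -0.15, 0, 0, 0, 0.0005, 0.0002, 0.005]'

```text
time_s: 13.82
tcp_pos: [0.6692, -0.0017, 0.249]
tcp_rot: [-0.38, 1.537, 0.38]
force: [3.3, -4.0, -4.1]
width: 0.0177
```

```bash
python3 look.py
```

```text
13.825 [ 0.66916 -0.00166  0.24899] 0.0177 Ftool [ 4.1  -5.01  1.03] T [-0.   -0.56 -0.94]
r 0.1995 th 0.0242
```

Emit:
step_arm --targets '[-0.15, 0, 0, 0, 0.0005, 0.0001, 0.005, -0.15, 0, 0, 0, 0.0005, 0.0001, 0.005]'

```text
time_s: 14.08
tcp_pos: [0.6691, -0.0012, 0.249]
tcp_rot: [-0.382, 1.537, 0.382]
force: [5.2, -3.0, -4.1]
width: 0.0183
```

```bash
python3 look.py
```

```text
14.075 [ 0.66905 -0.00115  0.249  ] 0.0183 Ftool [ 4.14 -5.12  3.17] T [ 0.01 -0.58 -0.98]
r 0.1995 th 0.0216
```

Emit:
step_arm --targets '[-0.15, 0, 0, 0, 0.0005, 0.0003, 0.005, -0.15, 0, 0, 0, 0.0005, 0.0003, 0.005]'

```text
time_s: 14.32
tcp_pos: [0.669, -0.0006, 0.249]
tcp_rot: [-0.384, 1.536, 0.384]
force: [3.4, -4.6, -4.0]
width: 0.0179
```

```bash
python3 look.py
```

```text
14.325 [ 6.6898e-01 -6.4000e-04  2.4897e-01] 0.0179 Ftool [ 4.01 -5.63  0.86] T [ 0.01 -0.4  -0.94]
r 0.1995 th 0.019
```

Emit:
step_arm --targets '[-0.15, 0, 0, 0, 0.0005, 0.0002, 0.005, -0.15, 0, 0, 0, 0.0005, 0.0002, 0.005]'

```text
time_s: 14.58
tcp_pos: [0.6689, -0.0001, 0.2489]
tcp_rot: [-0.386, 1.536, 0.386]
force: [2.7, -3.9, -3.9]
width: 0.0178
```

```bash
python3 look.py g
```

```text
14.575 [ 6.6891e-01 -1.5000e-04  2.4894e-01] 0.0178 Ftool [ 3.9  -4.74  0.53] T [-0.03 -0.35 -0.97]
r 0.1996 th 0.0165
```

View pics/g_scene.png

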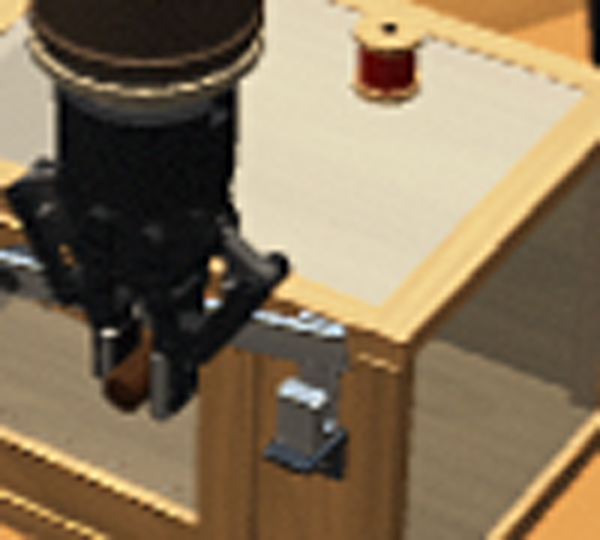

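View pics/g_top.png

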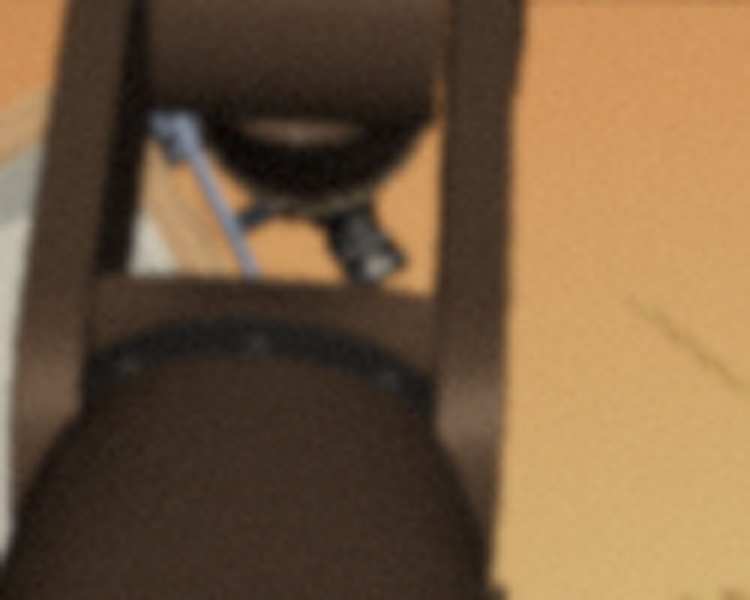

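The bar end is now close to the plate top (~(320,325) in the scene crop). I'll carry on in half-millimetre steps.

Emit:
step_arm --targets '[-0.15, 0, 0, 0, 0.0005, 0.0001, 0.005, -0.15, 0, 0, 0, 0.0005, 0.0001, 0.005]'

```text
time_s: 14.92
tcp_pos: [0.6688, 0.0003, 0.2489]
tcp_rot: [-0.388, 1.536, 0.388]
force: [3.7, -4.9, -4.6]
width: 0.018
```

```bash
python3 look.py
```

```text
14.925 [6.6878e-01 3.5000e-04 2.4894e-01] 0.018 Ftool [ 4.57 -6.05  0.98] T [-0.01 -0.41 -1.01]
r 0.1995 th 0.0139
```

Emit:
step_arm --targets '[-0.15, 0, 0, 0, 0.0005, 0.0001, 0.005, -0.15, 0, 0, 0, 0.0005, 0.0001, 0.005]'

```text
time_s: 15.18
tcp_pos: [0.6687, 0.0008, 0.249]
tcp_rot: [-0.39, 1.535, 0.39]
force: [2.8, -4.8, -4.9]
width: 0.018
```

```bash
python3 look.py
```

```text
15.175 [0.66867 0.00085 0.24899] 0.018 Ftool [ 4.95 -5.51  0.16] T [ 0.06 -0.4  -1.01]
r 0.1996 th 0.0114
```

Emit:
step_arm --targets '[-0.15, 0, 0, 0, 0.0005, 0.0001, 0.005, -0.15, 0, 0, 0, 0.0005, 0.0001, 0.005]'

```text
time_s: 15.42
tcp_pos: [0.6685, 0.0013, 0.2489]
tcp_rot: [-0.392, 1.535, 0.392]
force: [3.7, -4.3, -4.3]
width: 0.0183
```

```bash
python3 look.py
```

```text
15.425 [0.66852 0.00131 0.24891] 0.0183 Ftool [ 4.35 -5.53  1.2 ] T [ 0.05 -0.46 -1.02]
r 0.1995 th 0.0089
```

Emit:
step_arm --targets '[-0.15, 0, 0, 0, 0.0005, 0.0001, 0.005, -0.15, 0, 0, 0, 0.0005, 0.0001, 0.005]'

```text
time_s: 15.68
tcp_pos: [0.6684, 0.0018, 0.249]
tcp_rot: [-0.394, 1.534, 0.394]
force: [3.9, -4.6, -5.1]
width: 0.0176
```

```bash
python3 look.py
```

```text
15.675 [0.66843 0.00178 0.24898] 0.0176 Ftool [ 5.13 -5.93  1.18] T [ 0.13 -0.46 -1.08]
r 0.1995 th 0.0066
```

Emit:
step_arm --targets '[-0.15, 0, 0, 0, 0.0005, 0.0001, 0.005, -0.15, 0, 0, 0, 0.0005, 0.0001, 0.005]'

```text
time_s: 15.92
tcp_pos: [0.6684, 0.0018, 0.249]
tcp_rot: [-0.397, 1.534, 0.395]
force: [3.6, -8.5, -5.8]
width: 0.0182
```

```bash
python3 look.py h
```

```text
15.925 [0.66841 0.00185 0.24899] 0.0182 Ftool [ 5.8  -9.14 -0.99] T [ 0.14 -0.34 -1.53]
r 0.1995 th 0.0064
```

View pics/h_scene.png

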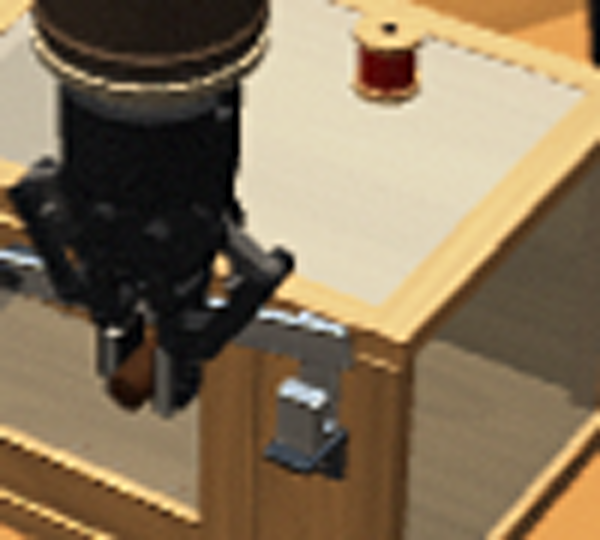

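View pics/h_top.png

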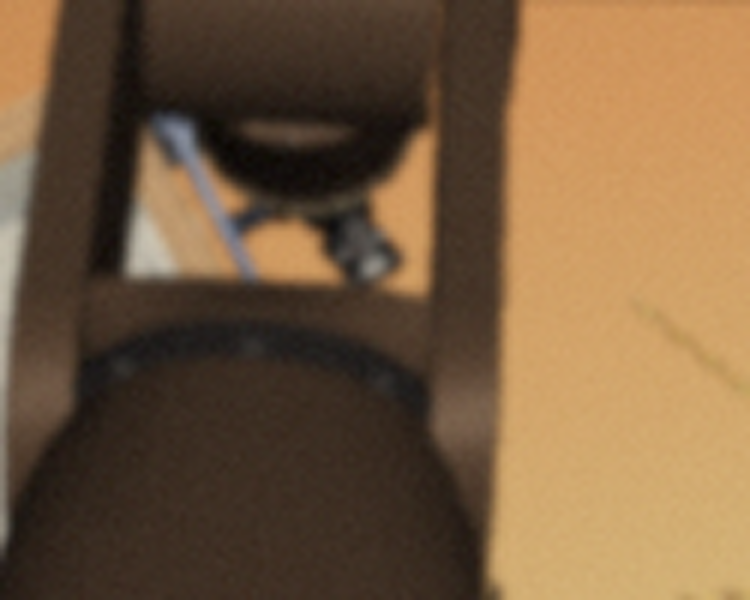

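Contact: the position stopped at th≈0.0065 and the y-force went from −5.9 to −9.1 N. I'll back off slightly to centre the bar in the notch play, then lower it in stages.

Emit:
step_arm --targets '[0.15, 0, 0, 0, -0.0005, 0, 0.005, 0.2, 0, 0, 0, -0.0009, -0.0002, 0.005, 0.2, 0, 0, 0.001, -0.0009, 0, 0.005, 0.2, 0, 0, 0.003, -0.0009, 0.0003, 0.005, 0.2, 0, 0, 0.005, -0.0009, 0.0006, 0.005, 0.2, 0, 0, 0.007, -0.0009, 0.0011, 0.005, 0.2, 0, 0, 0.007, -0.0009, 0.0011, 0.005, 0.2, 0, 0, 0.007, -0.0009, 0.0011, 0.005]'

```text
time_s: 17.02
tcp_pos: [0.6694, 0.002, 0.2424]
tcp_rot: [-0.394, 1.535, 0.393]
force: [0.4, -5.2, 5.7]
width: 0.0181
```

```bash
python3 look.py i
```

```text
17.025 [0.66939 0.00196 0.24244] 0.0181 Ftool [-5.66 -4.75 -2.15] T [ 0.13  1.13 -0.79]
r 0.2005 th 0.0068
```

View pics/i_scene.png

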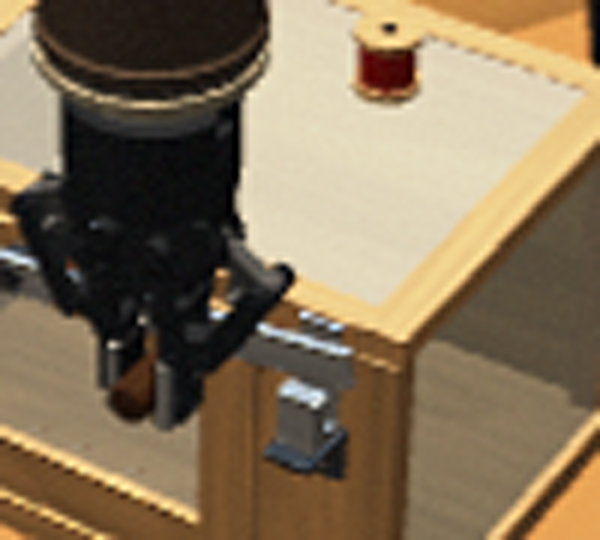

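Emit:
step_arm --targets '[0, 0, 0, 0.001, 0, 0.0001, 0.005, 0, 0, 0, 0.002, 0, 0.0003, 0.005, 0, 0, 0, 0.003, 0, 0.0004, 0.005, 0, 0, 0, 0.003, 0, 0.0004, 0.005]'

```text
time_s: 17.62
tcp_pos: [0.6696, 0.0022, 0.2394]
tcp_rot: [-0.394, 1.535, 0.393]
force: [-0.3, -4.9, 7.0]
width: 0.018
```

```bash
python3 look.py
```

```text
17.625 [0.66962 0.00215 0.23943] 0.018 Ftool [-7.02 -4.17 -2.59] T [ 0.15  1.23 -0.77]
r 0.2007 th 0.0061
```

Emit:
step_arm --targets '[0, 0, 0, 0.001, 0, 0.0001, 0.005, 0, 0, 0, 0.001, 0, 0.0001, 0.005]'

```text
time_s: 17.88
tcp_pos: [0.6697, 0.0022, 0.2384]
tcp_rot: [-0.394, 1.535, 0.393]
force: [-0.8, -4.4, 5.0]
width: 0.0182
```

```bash
python3 look.py j
```

```text
17.875 [0.66973 0.00219 0.23842] 0.0182 Ftool [-5.02 -3.51 -2.85] T [ 0.07  1.17 -0.73]
r 0.2009 th 0.0061
```

View pics/j_scene.png

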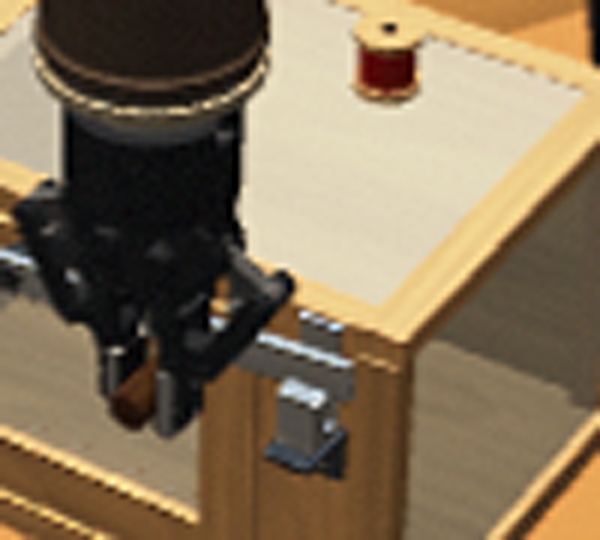

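Emit:
step_arm --targets '[0, 0, 0, 0.0, -0.0004, -0.0006, 0.005, 0, 0, 0, 0.001, -0.0004, -0.0006, 0.005, 0, 0, 0, 0.001, -0.0004, -0.0006, 0.005]'

```text
time_s: 18.35
tcp_pos: [0.6698, 0.0017, 0.2377]
tcp_rot: [-0.394, 1.534, 0.393]
force: [1.9, -3.8, 7.5]
width: 0.0181
```

```bash
python3 look.py
```

```text
18.35 [0.66983 0.00166 0.23771] 0.0181 Ftool [-7.51 -4.26 -0.17] T [ 0.24  0.97 -0.69]
r 0.2009 th 0.0088
```

Emit:
step_arm --targets '[0, 0, 0, 0.001, 0, 0.0001, 0.005, 0, 0, 0, 0.001, 0, 0.0001, 0.005]'

```text
time_s: 18.6
tcp_pos: [0.6699, 0.0017, 0.2367]
tcp_rot: [-0.394, 1.534, 0.393]
force: [1.6, -5.0, 6.3]
width: 0.0182
```

```bash
python3 look.py
```

```text
18.6 [0.66991 0.00168 0.23665] 0.0182 Ftool [-6.33 -5.14 -0.96] T [ 0.14  0.88 -0.8 ]
r 0.201 th 0.0088
```

Emit:
step_arm --targets '[0, 0, 0, 0.001, 0, 0.0001, 0.005, 0, 0, 0, 0.001, 0, 0.0001, 0.005]'

```text
time_s: 18.85
tcp_pos: [0.67, 0.0018, 0.2356]
tcp_rot: [-0.394, 1.534, 0.393]
force: [2.2, -4.9, 5.3]
width: 0.0179
```

```bash
python3 look.py k
```

```text
18.85 [0.66995 0.00176 0.23556] 0.0179 Ftool [-5.25 -5.35 -0.45] T [ 0.12  0.84 -0.77]
r 0.201 th 0.0085
```

View pics/k_scene.png

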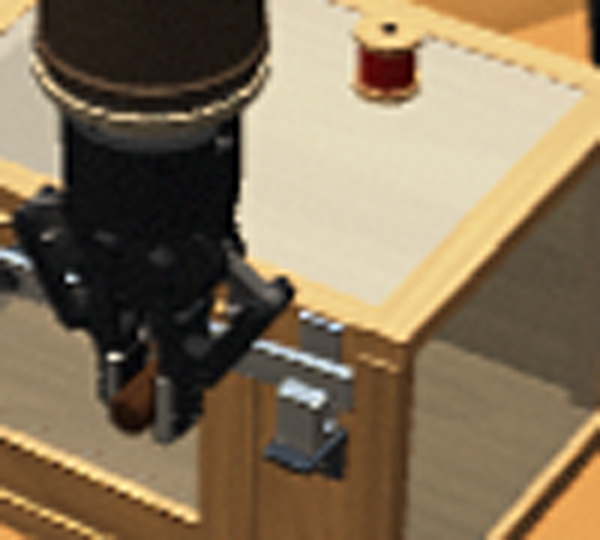

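No jam so far: the vertical force is unchanged and the bar is behind the lug (lug top at ~(300,390)). I'll keep lowering.

Emit:
step_arm --targets '[0, 0, 0, 0.001, 0, 0.0001, 0.005, 0, 0, 0, 0.002, 0, 0.0001, 0.005, 0, 0, 0, 0.003, 0, 0.0002, 0.005, 0, 0, 0, 0.003, 0, 0.0002, 0.005]'

```text
time_s: 19.45
tcp_pos: [0.6701, 0.0018, 0.2326]
tcp_rot: [-0.393, 1.534, 0.393]
force: [0.8, -4.9, 5.4]
width: 0.0179
```

```bash
python3 look.py
```

```text
19.45 [0.67013 0.00182 0.23258] 0.0179 Ftool [-5.43 -4.65 -1.67] T [ 0.13  0.86 -0.78]
r 0.2012 th 0.0083
```

Emit:
step_arm --targets '[0, 0, 0, 0.001, 0, 0, 0.005, 0, 0, 0, 0.002, 0, 0.0001, 0.005, 0, 0, 0, 0.003, 0, 0.0001, 0.005, 0, 0, 0, 0.003, 0, 0.0001, 0.005]'

```text
time_s: 19.95
tcp_pos: [0.6702, 0.0019, 0.2296]
tcp_rot: [-0.394, 1.534, 0.393]
force: [1.4, -3.6, 5.7]
width: 0.0181
```

```bash
python3 look.py l
```

```text
19.95 [0.67021 0.0019  0.22959] 0.0181 Ftool [-5.73 -3.87 -0.47] T [ 0.08  0.88 -0.72]
r 0.2013 th 0.0081
```

View pics/l_scene.png

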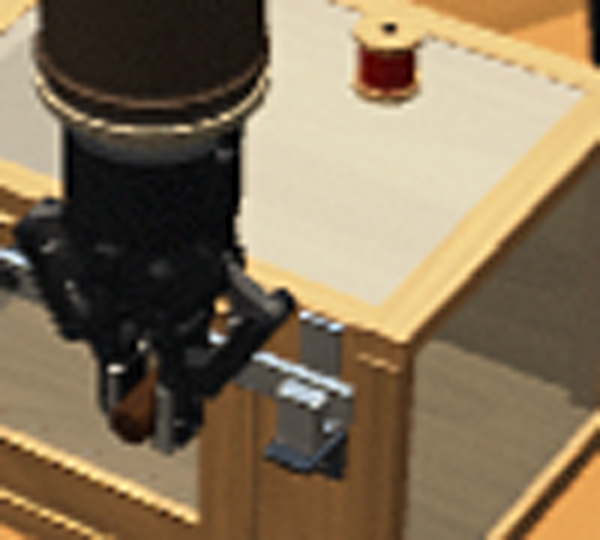

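Emit:
step_arm --targets '[0, 0, 0, 0.001, 0, 0, 0.005, 0, 0, 0, 0.002, 0, 0, 0.005, 0, 0, 0, 0.002, 0, 0, 0.005]'

```text
time_s: 20.42
tcp_pos: [0.6702, 0.0019, 0.2276]
tcp_rot: [-0.394, 1.534, 0.393]
force: [1.6, -4.0, 6.5]
width: 0.018
```

```bash
python3 look.py
```

```text
20.425 [0.67024 0.0019  0.22762] 0.018 Ftool [-6.52 -4.26 -0.47] T [ 0.2   0.93 -0.76]
r 0.2013 th 0.0081
```

Emit:
step_arm --targets '[0, 0, 0, 0.001, 0, 0, 0.005, 0, 0, 0, 0.001, 0, 0, 0.005]'

```text
time_s: 20.68
tcp_pos: [0.6703, 0.0019, 0.2271]
tcp_rot: [-0.394, 1.534, 0.393]
force: [-0.7, -4.7, 11.8]
width: 0.0183
```

```bash
python3 look.py
```

```text
20.675 [0.67026 0.00185 0.2271 ] 0.0183 Ftool [-11.81  -3.78  -2.9 ] T [ 0.15  1.12 -0.71]
r 0.2014 th 0.0084
```

The bar is level (hard stop at TCP z 0.2271, the same as at first grip). Before releasing, I'll ease the door outward until the bar rests on the lug, so nothing knocks.

Emit:
step_arm --targets '[0, 0, 0, -0.0003, -0.0003, 0, 0.005, 0, 0, 0, -0.0003, -0.0003, 0, 0.005]'

```text
time_s: 20.92
tcp_pos: [0.6703, 0.0016, 0.2272]
tcp_rot: [-0.393, 1.534, 0.393]
force: [-0.2, -4.0, 9.4]
width: 0.0178
```

```bash
python3 look.py
```

```text
20.925 [0.67031 0.0016  0.22717] 0.0178 Ftool [-9.36 -3.43 -2.09] T [ 0.14  1.09 -0.7 ]
r 0.2013 th 0.0096
```

Emit:
step_arm --targets '[0, 0, 0, 0, -0.0003, 0, 0.005, 0, 0, 0, 0, -0.0003, 0, 0.005]'

```text
time_s: 21.18
tcp_pos: [0.6704, 0.0015, 0.2272]
tcp_rot: [-0.393, 1.534, 0.393]
force: [-0.2, -3.2, 10.4]
width: 0.0183
```

```bash
python3 look.py
```

```text
21.175 [0.67036 0.00148 0.22716] 0.0183 Ftool [-10.42  -2.71  -1.67] T [ 0.22  1.08 -0.43]
r 0.2014 th 0.0102
```

Emit:
step_arm --targets '[0, 0, 0, 0, -0.0003, 0, 0.005, 0, 0, 0, 0, -0.0003, 0, 0.005]'

```text
time_s: 21.42
tcp_pos: [0.6704, 0.0014, 0.2271]
tcp_rot: [-0.393, 1.535, 0.393]
force: [-2.3, -1.1, 10.4]
width: 0.0176
```

```bash
python3 look.py
```

```text
21.425 [0.67039 0.00142 0.22713] 0.0176 Ftool [-10.38   0.1   -2.56] T [ 0.18  1.03 -0.2 ]
r 0.2014 th 0.0104
```

Emit:
step_arm --targets '[0, 0, 0, 0, 0, 0, 0.02, 0, 0, 0, 0, 0, 0, 0.024, 0, 0, 0, 0, 0, 0, 0.03, 0, 0, 0, 0, 0, 0, 0.036, 0, 0, 0, 0, 0, 0, 0.042, 0, 0, 0, 0, 0, 0, 0.042]'

```text
time_s: 22.18
tcp_pos: [0.6705, 0.0012, 0.2261]
tcp_rot: [-0.393, 1.535, 0.393]
force: [-0.7, -1.0, 0.2]
width: 0.0421
```

```bash
python3 look.py m
```

```text
22.175 [0.67048 0.00124 0.22614] 0.0421 Ftool [-0.15 -0.52 -1.11] T [ 0.04 -0.01  0.03]
r 0.2014 th 0.0114
```

View pics/m_scene.png

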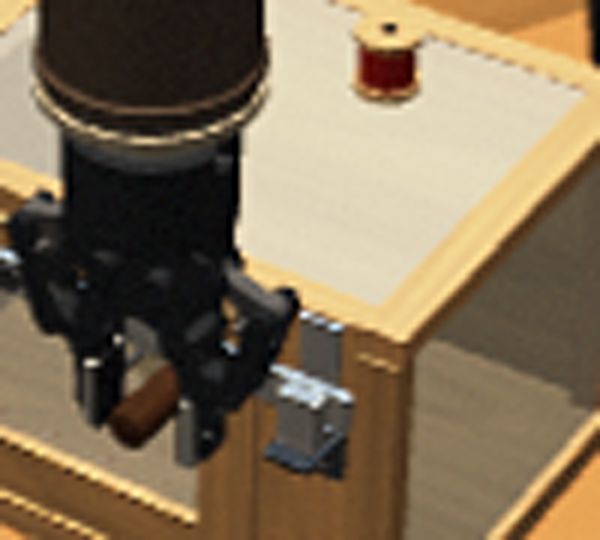

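Released, and the knob is free between the fingers (knob at ~(145,408)). I'll retreat straight up.

Emit:
step_arm --targets '[0, 0, 0, -0.01, 0, 0, 0.042, 0, 0, 0, -0.025, 0, 0, 0.042, 0, 0, 0, -0.045, 0, 0, 0.042, 0, 0, 0, -0.065, 0, 0, 0.042, 0, 0, 0, -0.09, 0, 0, 0.042, 0, 0, 0, -0.12, 0, 0, 0.042, 0, 0, 0, -0.15, -0.04, 0, 0.042, 0, 0, 0, -0.16, -0.09, 0, 0.042, 0, 0, 0, -0.16, -0.14, 0, 0.042, 0, 0, 0, -0.16, -0.19, 0, 0.042, 0, 0, 0, -0.16, -0.24, 0, 0.042, 0, 0, 0, -0.16, -0.28, 0, 0.042, 0, 0, 0, -0.16, -0.28, 0, 0.042, 0, 0, 0, -0.16, -0.28, 0, 0.042]'

```text
time_s: 24.02
tcp_pos: [0.8049, -0.244, 0.3869]
tcp_rot: [-0.393, 1.535, 0.393]
force: [-0.5, 0.6, 0.5]
width: 0.0421
```

```bash
python3 - <<'E'
from arc import *
for n,(x0,y0,s,w,h) in dict(top=(200,150,4,200,150),scene=(270,160,4,170,150)).items():
    im,_=snapshot(n);cv2.imwrite(f"pics/n_{n}_full.png",im[:,:,::-1]);im=im[y0:y0+h,x0:x0+w,::-1];cv2.imwrite(f"pics/n_{n}.png",cv2.resize(im,None,fx=s,fy=s,interpolation=cv2.INTER_CUBIC))
o=get_obs();print(o["time_s"],o["tcp_pos"],o["force"])
E
```

```text
24.125 [ 0.80491735 -0.24321936  0.38715219] [ 0.4371058   0.13555964 -0.31359589]
```

View pics/n_scene.png

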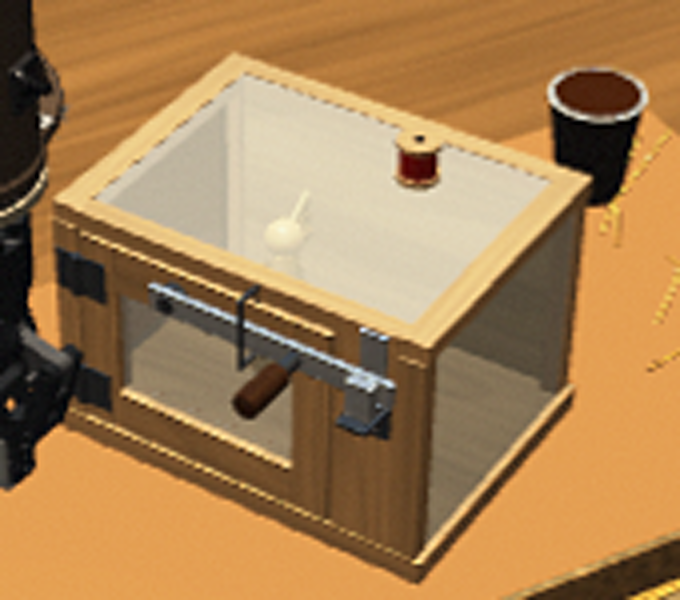

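View pics/n_top_full.png

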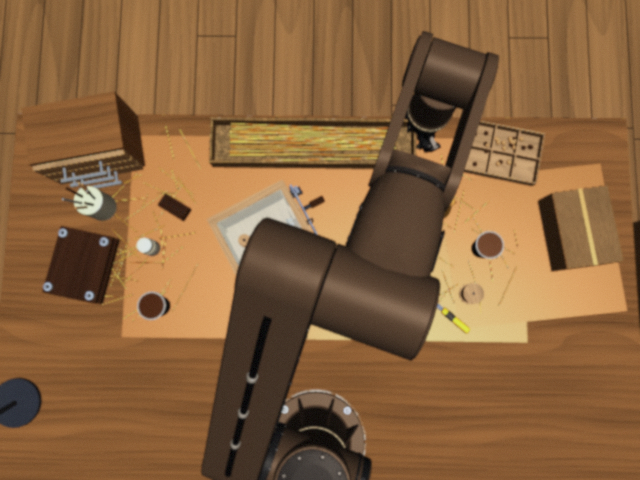

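The picture shows the door flush, the bar level in the notch behind the lug (~(365,385)) and parallel to the roof edge. Everything else in view is in place.

```bash
python3 -c "
from cell import *
o=get_obs();print(o['time_s'],o['qvel'].round(4));print(close_job())"
```

```text
24.125 [ 0.0028 -0.0033  0.0021 -0.0017 -0.0014 -0.0018]
the job is handed in; nothing more can be done
None
```

The door is latched shut. I handed the job in at 24.1 s of the 72 s allowed; `close_job` gives no verdict.

**What I did:**
- I pinched the knob and lifted the bar to about 0.21 rad.
- I swung the door in and felt the bar meet the back plate at about 0.006 rad by my estimate, with the force on the tool along the closing direction going from about 6 to 9 N.
- I backed off slightly and lowered the bar to its level stop, at the same height as when first gripped.
- I eased the door outward until the bar rested on the lug, then let go and moved clear.

**Last checks:**
- **Door and bar:** the final picture shows the door flush and the bar level in the notch, parallel to the roof edge, with no robot contact.
- **Loose items:** those in view looked undisturbed. The arm hid `angel_new` in the last top view, so I did not re-check that one.
- **Keeper force:** I could only judge this from the wrist reading, which is not a direct measure. Contact looked like a few newtons, and the tool force at the plate peaked at about 9 N including the buffers. During lowering, the vertical reading of about 5–7 N looked like the knob turning in the pads rather than the bar jamming.

My door-angle estimate is uncertain by about 0.01 rad because of the camera measurements.

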